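# Open the bread holder for the next loaf

## Task

Open the bread holder all the way so that a full-length loaf will fit: with the fingertips press down the green release on top of the black sliding stop and, keeping it pressed, push the stop back along its bar, away from the half loaf, until it is fully home at the far end of its travel; then come off it so that the release springs back up. Nothing needs gripping: lift nothing, and leave the half loaf and everything else on the table where it stands.

Things in the scene. Friction and masses are not known exactly. Their poses are not given: they have to be found in the camera images.
- holder: Bread holder fixed to the table: a white board 420 x 190 mm, 18 mm thick, with a toothed steel bar along it. Origin: centre of the board's underside, on the table. Its x axis runs along the bar in the direction in which the stop opens (away from the half loaf); y is across the board, with the half loaf on the +y side and the bar at y = -50 mm; z is up. A white fence stands at its -x end; dark steel blocks carry both ends of the bar (tops 62 mm above the table).
- stop (a joint): How far the black sliding stop stands open along the bar, in m: grows along the holder's +x, 0 = fully closed, 0.180 = fully home (hard end of travel). Sliding friction about 3 N. The ratchet under the bar (10 mm teeth) blocks opening unless the release is down; closing only clicks over the teeth. The stop may move up to one tooth before the ratchet catches.
- release (a joint): How far the green release is pressed down, in m: 0 = up, 0.010 = bottomed. It springs back when let go (about 3 N at the top, 9 N at the bottom). The ratchet is free below about 0.005; 0.008 is a good depth. It can rest up to 0.004 down at the start, when the pawl sits on a tooth.
- release_top (a point): Centre of the top face of the green release, a flat cap 40 mm (along the bar) x 46 mm (across), 10 mm thick, that moves straight down into the stop. With the release up the face is 84 mm above the table. It rides with the stop. Nothing beside it stands higher, except the push fin on its opening side (the half loaf, off to the side, reaches 93 mm).
- push_face (a point): On the black upright fin at the opening (+x) end of the stop: a point on the fin's face that looks back towards the release (holder -x), 100 mm above the table, mid-width; 26 mm along holder +x from the centre of the release. The fin is 60 mm wide across the bar, 10 mm thick, top at 112 mm. A finger standing on the release can push the stop open against this face.
- half_loaf: Half loaf of bread, 100 (x) x 85 x 75 mm tall, standing loose on the board between the fence and the stop. Origin: centre of its underside. Leave it alone.
- long_loaf: Whole loaf, 180 x 85 x 75 mm tall, loose on the table beyond the fence end of the holder. Origin: centre of its underside. Leave it alone.
- milk_can: Can with a blue label, 72 mm across, 85 mm tall, loose on the table on the robot's side of the holder. Origin: centre of its underside. Leave it alone.
- jam_jar: Amber jar with a red lid, 68 mm across, 95 mm tall, loose on the table on the robot's side of the holder. Origin: centre of its underside. Leave it alone.
- mug: White mug, 76 mm across, 85 mm tall, loose on the table beyond the opening end of the holder. Origin: centre of its underside. Leave it alone.
- tongs: Black and green tongs lying on the table, 250 mm long (along x), 80 mm wide, 18 mm high, loose on the table on the far side of the holder. Origin: mid-length, on the table. Leave them alone.
- custard_tin: Brass-coloured tin, 60 mm across, 60 mm tall, loose on the table beyond the opening end of the holder. Origin: centre of its underside. Leave it alone.

How it is judged:
On the way, in this order (a step that is already met when the one before it is completed fails the run):
1. the release is pressed down while the stop is still near where it stood (value of joint release above 0.0055 m and distance of push_face from where it was at the start of the episode below 0.02 m), for 0.05 s.
2. the stop is moving back along its bar with the release held down (value of joint stop above 0.11 m and value of joint release above 0.0042 m), for 0.02 s.
3. the stop is fully home (value of joint stop above 0.174 m), for 0.1 s.
At the end, for the whole second after the job is handed in: The stop is within 6 mm of the fully open end of its travel and at rest, the release is back up (within 2 mm), and every loose thing is within 20 mm of where it started (value of joint stop above 0.174 m and value of joint release below 0.002 m and velocity of joint stop between -0.01 and 0.01 m/s and distance of each of half_loaf, long_loaf, milk_can, jam_jar, mug, tongs, custard_tin from where it was at the start of the episode below 0.02 m); the robot touches nothing.
It fails at once if the half loaf is lifted, shoved or tipped (distance of half_loaf from where it was at the start of the episode above 0.02 m or angle between half_loaf's own z axis and vertical above 0.3 rad).
It fails at once if another loose thing on the table is lifted, shoved or tipped (distance of any of long_loaf, milk_can, jam_jar, mug, tongs, custard_tin from where it was at the start of the episode above 0.02 m or angle between any of long_loaf, milk_can, jam_jar, mug, tongs, custard_tin's own z axis and vertical above 0.3 rad).
It also fails if it takes over 32 s, if anything falls off the work surface, if the arm or the gripper's body presses on something with over 40 N, if the wrist force passes 120 N, or if a joint passes its speed limit or range.

## Robot

A 7-joint arm with a two-finger parallel gripper is mounted at the origin on the work surface. World frame = base frame: x ahead of the robot, y to its left, z up, the work surface at z = 0. Lengths are in m, angles in rad, forces in N, time in s.
With the tool pointing down it reaches from about 0.375 to 0.925 m from the base axis. Payload 3.1 kg.
Tool frame: the origin (TCP) lies between the finger pads; the fingertips stand 19 mm ahead of it and the grasp point (between the pads) is the TCP; z points along the fingers, y is the line along which they close (so a half turn about z gives the same grasp; the last joint's range is limited). The gripper opens to 85 mm and grips with 20 to 120 N. Pads are 22 mm wide; open, the fingers measure 114 mm over their backs; the gripper's body (76 mm by 85 mm) begins 54 mm behind the grasp point. The pads swing forward as they close: fully open they stand 13 mm farther back than shut.
Start: joints at [1.152, 0.383, 0.044, 1.598, -0.018, 1.161, -0.05], TCP at [0.205, -0.617, 0.25] pointing down, gripper open.
Joint ranges: [-2.61, 2.61], [-0.41, 2.15], [-1.48, 1.57], [0, 2.5], [-1.57, 4.71], [0.05, 1.97], [-2.85, 2.85]. Speed limits (rad/s): [2.79, 2.79, 3.14, 3.14, 3.14, 3.14, 3.14].

## Interface

Orientations are given as a unit quaternion [x, y, z, w].
In Python, from bench import move_ptp, movel, move_j, move_gripper, pause, inverse_kinematics, read_camera, camera_params, MotionError, sign_off, look_for, tip_of, read_time_s, read_qpos, read_joint_vel, read_effort, read_eef_pos, read_tcp_rot, read_ft_force, read_ft_torque, read_finger_gap, read_grasp_force gives the robot as it stands. Calls block until the motion is done:
- move_ptp(position, orientation): joint-space move of the TCP to a pose.
- movel(position, orientation=None, speed=0.15): straight line of the TCP; orientation=None keeps the orientation; speed is the mean speed in m/s.
- move_j(angles): joint-space move.
- move_gripper(opening, effort=None): finger opening in m; effort is the grip in N (None keeps the last); returns when the fingers have stopped.
- pause(seconds).
- inverse_kinematics(position, orientation): joint angles nearest the present ones, or None.
- read_camera(name): name is "scene" or "top" or "wrist"; returns the picture (384x512x3 uint8, red, green, blue); there is no depth.
- camera_params(name): a dict with "K" (3x3 intrinsics, pixels), "camera_from_world" (4x4, takes a point from world to camera coordinates). Camera axes: x right, y down, z forward; pixel columns grow to the right and rows downward; lengths in m; the calibration is good to about 2 mm. A picture is of the moment at which its call begins: read the wrist's pose just before it. camera_params takes no time and is no camera call; for the wrist camera it gives the pose at the moment of the call.
A pose or a line that the arm cannot do raises MotionError and nothing moves.
- sign_off(): hands the job in; it is judged then, once.
Trained networks look in the newest picture that a camera, given by its name, has taken for a name from the list of things; names that differ only in an ending like _2 or _b are one class to them, and where a whole thing is asked for, a point or a joint stands for the part that bears it (a point fixed in the world has none). Each returns a list of dicts, best first, with "confidence" (0 to 1); they miss things now and then, are a little off and sometimes report something else, mostly with a low value. They report only what shows in the picture. A call takes as long as a camera call.
- look_for(camera, name): "at" ([column, row] in pixels, amid what is visible of it).
- tip_of(camera, name): "at" ([column, row] in pixels: a listed point, or the origin of a listed thing).
Readings, each from a call of its own:
- read_time_s(): time.
- read_qpos(): joint angles.
- read_joint_vel(): joint speeds.
- read_effort(): joint torques, N m.
- read_eef_pos(): TCP position.
- read_tcp_rot(): TCP orientation.
- read_ft_force(): force on the tool from outside, world axes, zero at the start.
- read_ft_torque(): the same for the moment, N m.
- read_finger_gap(): finger opening in m.
- read_grasp_force(): force on a finger pad.
Only numpy, scipy, OpenCV 4.12 (cv2) and the standard library are available. Lean on these libraries where they do the work, as an engineer would, in place of code of your own. Each camera call takes 0.05 s, during which the arm holds its last target. There are 200 camera calls.

## Working session

There is one attempt and no reset: what is moved stays moved. The work goes in short steps, each a Python script; the robot and the scene stay as the last script left them, time stands still between calls to the robot, and variables do not carry over. Pictures are saved under pics/ and viewed, at most 10 in all, crops included, and the job is handed in when it is done.

```bash
mkdir -p pics; cat > h.py <<'E'
import numpy as np, cv2
from bench import *
def onplane(cam,px,z):
    P=camera_params(cam); K=np.array(P["K"]);T=np.array(P["camera_from_world"])
    R=T[:3,:3];c=-R.T@T[:3,3]; d=R.T@np.linalg.inv(K)@np.array([px[0],px[1],1.])
    return c+d*(z-c[2])/d[2]
E
python3 - <<'E'
from h import *
ims=[]
for c in("scene","top"):
    im=read_camera(c);cv2.imwrite(f"pics/{c}.png",im[:,:,::-1])
    P=camera_params(c);T=np.array(P["camera_from_world"]);print(c,-T[:3,:3].T@T[:3,3])
    for n,z in(("release_top",.084),("push_face",.1),("holder",0),("half_loaf",0),("long_loaf",0),("milk_can",0),("jam_jar",0),("mug",0),("tongs",0),("custard_tin",0)):
        for r in tip_of(c,n)[:2]:
            print(n,np.round(r["at"],1),round(r["confidence"],2),onplane(c,r["at"],z).round(3))
print(read_tcp_rot(),read_time_s())
E
```

```text
scene [ 1.20281552 -0.14548523  0.95585985]
release_top [268.2 195.4] 0.62 [0.583 0.08  0.084]
push_face [274.5 182.6] 0.65 [0.556 0.105 0.1  ]
holder [250.4 203.4] 0.57 [0.538 0.043 0.   ]
half_loaf [201.9 213.4] 0.86 [ 0.537 -0.102  0.   ]
long_loaf [162.8 259.5] 0.67 [ 0.657 -0.232  0.   ]
long_loaf [268.1 192.4] 0.61 [0.512 0.105 0.   ]
milk_can [235.1 164.3] 0.63 [0.378 0.036 0.   ]
milk_can [248.1 204.3] 0.61 [0.539 0.035 0.   ]
jam_jar [207.5 185.9] 0.57 [ 0.441 -0.067  0.   ]
mug [308.8 151.9] 0.82 [0.386 0.281 0.   ]
mug [235.5 164.6] 0.55 [ 0.379  0.037 -0.   ]
tongs [291.5 229.6] 0.69 [0.655 0.131 0.   ]
custard_tin [322.  173.3] 0.87 [0.483 0.289 0.   ]
custard_tin [275.1 185.2] 0.64 [0.491 0.133 0.   ]
top [0.43756878 0.03087362 1.16286224]
release_top [243.1 182.8] 0.58 [0.574 0.084 0.084]
push_face [231.8 183. ] 0.94 [0.571 0.108 0.1  ]
holder [267.  198.9] 0.79 [0.546 0.032 0.   ]
half_loaf [323.1 193.9] 0.74 [ 0.558 -0.101  0.   ]
long_loaf [374.4 153.3] 0.94 [ 0.655 -0.225  0.   ]
milk_can [270.  266.5] 0.68 [0.388 0.025 0.   ]
jam_jar [308.9 248.4] 0.7 [ 0.43  -0.066  0.   ]
jam_jar [326. 193.] 0.68 [ 0.56  -0.108  0.   ]
mug [166.  267.5] 0.84 [0.385 0.268 0.   ]
tongs [226.3 147.4] 0.73 [0.67  0.129 0.   ]
custard_tin [155.9 224.3] 0.91 [0.486 0.294 0.   ]
custard_tin [306.9 253.1] 0.75 [ 0.419 -0.061  0.   ]
[ 9.87156604e-01  1.59755554e-01 -5.14242376e-06 -4.04654474e-05] 1.1
```

View pics/top.png

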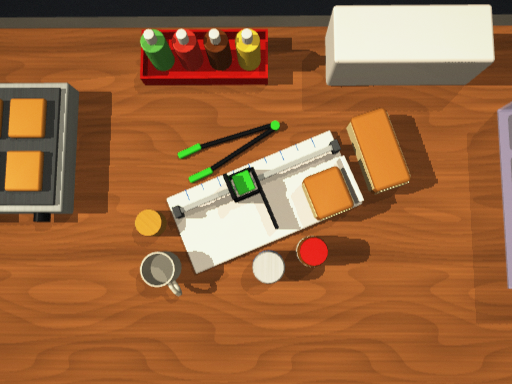

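View pics/scene.png

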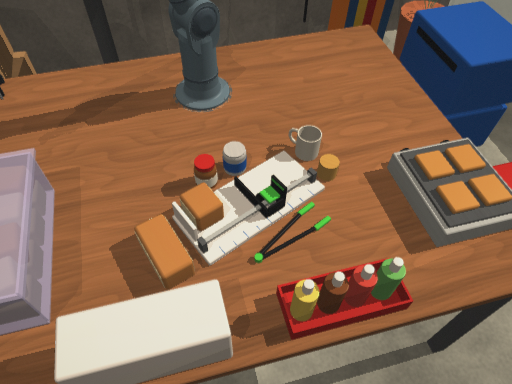

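The top view shows the release at about (243,183), the fin to its left, and the bar running from (335,147) to (179,211). The opening direction is left and down. The scene view agrees. Next I'll refine the angle and release position, then move above it and check with the wrist camera.

```bash
cat >> h.py <<'E'
from scipy.spatial.transform import Rotation as Ro
def green(cam,near,z,im=None):
    im=read_camera(cam) if im is None else im
    h=cv2.cvtColor(im,cv2.COLOR_RGB2HSV)
    m=cv2.inRange(h,(45,120,60),(75,255,255))
    n,l,s,c=cv2.connectedComponentsWithStats(m)
    ok=[i for i in range(1,n) if s[i,4]>80]
    i=min(ok,key=lambda i:np.hypot(*(c[i]-near)))
    r=cv2.minAreaRect(np.argwhere(l==i)[:,::-1].astype(np.float32))
    return r,s[i,4],onplane(cam,r[0],z)
E
python3 - <<'E'
from h import *
for a,b,z in(((335,147),(179,211),.062),((197,272),(362,203),.018),((167,199),(333,132),.018)):
    A,B=onplane("top",a,z),onplane("top",b,z);d=A-B
    d=d*np.sign(d[1]);print(A.round(3),B.round(3),np.degrees(np.arctan2(d[1],d[0])))
print(green("top",(243,183),.082));print(green("scene",(268,195),.082))
th=np.radians(112.3);u=np.array([np.cos(th),np.sin(th),0])
p=np.array([.576,.083,.26])-0.0*u
best=None
for s in(1,-1):
    x=s*u;z=np.array([0,0,-1.]);y=np.cross(z,x)
    q=Ro.from_matrix(np.c_[x,y,z]).as_quat();j=inverse_kinematics(p,q);print(s,q.round(4),None if j is None else np.round(j,2))
    if j is not None and (best is None or abs(j[6])<best[0]): best=(abs(j[6]),q,s)
np.save("q.npy",best[1]);move_ptp(p,best[1]);move_gripper(0.0)
im=read_camera("wrist");cv2.imwrite("pics/w1.png",im[:,:,::-1])
for n,z in(("release_top",.084),("push_face",.1)):
    for r in tip_of("wrist",n)[:2]:print(n,r,onplane("wrist",r["at"],z).round(3))
r=look_for("wrist","release_top");print(r[:1])
if r: print(green("wrist",r[0]["at"],.084,im))
print(read_time_s(),read_ft_force(),read_finger_gap(),read_eef_pos())
E
```

```text
[ 0.658 -0.123  0.062] [0.513 0.229 0.062] 112.41394789241276
[0.376 0.192 0.018] [ 0.534 -0.189  0.018] 112.56277291955342
[0.544 0.266 0.018] [ 0.703 -0.125  0.018] 112.14167003511366
(((242.9822540283203, 181.7574005126953), (21.07692527770996, 18.0), 67.38013458251953), np.int32(376), array([0.57626212, 0.08473722, 0.082     ]))
(((269.7500305175781, 194.25), (16.970561981201172, 13.435027122497559), 45.0), np.int32(214), array([0.57855829, 0.08595936, 0.082     ]))
1 [0.557  0.8305 0.     0.    ] [ 0.43  0.34 -0.77  1.72  0.26  1.18 -0.03]
-1 [ 0.8305 -0.557   0.     -0.    ] [-1.21  0.63  1.39  1.8  -0.65  1.28 -2.41]
release_top {'at': [256.0, 172.4], 'confidence': 0.82} [0.579 0.088 0.084]
push_face {'at': [252.3, 151.9], 'confidence': 0.9} [0.566 0.109 0.1  ]
[{'at': [255.6, 172.6], 'confidence': 0.59}]
(((251.5, 172.0), (38.0, 43.0), 90.0), np.int32(1569), array([0.57406579, 0.08641274, 0.084     ]))
4.9583 [0.14093269 0.24075105 0.37718899] 0.0001771465094930256 [0.57597274 0.08302114 0.25998688]
```

View pics/w1.png

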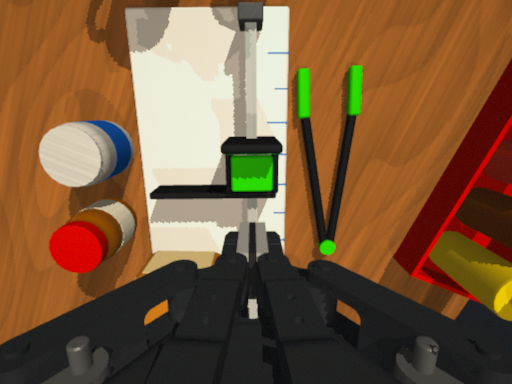

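The wrist view shows the tool aligned with the bar. The cap spans about (230–274, 153–191) with the fin just above it, so the centre is near (0.575, 0.086). Now I'll press.

```bash
python3 - <<'E'
from h import *
q=np.load("q.npy");th=np.radians(112.35);u=np.array([np.cos(th),np.sin(th),0])
c=np.array([.575,.0857,0])+.010*u
movel(c+[0,0,.115],q,speed=.15);pause(.2)
f0=read_ft_force();print("f0",f0)
for z in (.106,.103,.101,.099,.097,.0955,.0945,.0935):
    movel(c+[0,0,z],q,speed=.03);pause(.05)
    f=read_ft_force()-f0;print(z,read_eef_pos()[2].round(4),f.round(2))
    if f[2]>7.6: break
im=read_camera("wrist");cv2.imwrite("pics/w2.png",im[:,:,::-1])
print(read_time_s(),read_eef_pos())
E
```

```text
f0 [ 1.08938642  0.22685632 -0.29344109]
0.106 0.1058 [-1.57 -1.55  0.2 ]
0.103 0.1029 [-1.16 -0.13 -0.11]
0.101 0.1015 [-0.72 -1.28  2.02]
0.099 0.0995 [-1.04  0.17  4.6 ]
0.097 0.0975 [-1.99 -0.81  6.67]
0.0955 0.0962 [-1.81 -0.55  6.96]
0.0945 0.0953 [-3.63 -1.46  7.3 ]
0.0935 0.0944 [-1.49 -0.44  7.95]
8.925 [0.57174957 0.09512367 0.09443462]
```

View pics/w2.png

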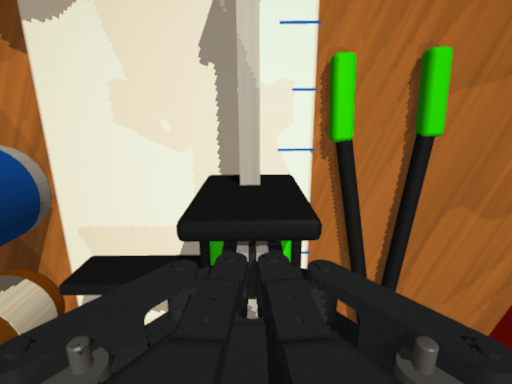

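Release is about 8.5 mm down, centred under the fingers and behind the fin. Now pushing.

```bash
python3 - <<'E'
from h import *
q=np.load("q.npy");th=np.radians(112.35);u=np.array([np.cos(th),np.sin(th),0])
c=np.array([.575,.0857,0])+.010*u
f0=np.array([0.5,0,-.29]); d=0;n=0
while d<.17:
    d+=.01 if d<.07 else .004
    movel(c+d*u+[0,0,.0937],q,speed=.06)
    f=read_ft_force()-f0;e=read_eef_pos();print(round(d,3),((e-c)@u).round(4),e[2].round(4),"along",(f@u).round(1),"fz",f[2].round(1))
    if f@u<-14 or f[2]>20:break
print(read_time_s())
im=read_camera("top");cv2.imwrite("pics/t2.png",cv2.resize(im[100:300,120:400,::-1],None,fx=2.5,fy=2.5))
E
```

```text
0.01 0.0097 0.0947 along 0.4 fz 7.0
0.02 0.0198 0.0946 along 0.2 fz 7.6
0.03 0.0297 0.0946 along -0.1 fz 8.3
0.04 0.0398 0.0945 along -0.7 fz 7.6
0.05 0.0498 0.0945 along -0.2 fz 8.2
0.06 0.0598 0.0944 along -0.2 fz 8.3
0.07 0.0699 0.0944 along -0.3 fz 8.2
0.074 0.0732 0.0944 along 0.3 fz 7.8
0.078 0.0771 0.0943 along -0.1 fz 8.0
0.082 0.081 0.0944 along -0.8 fz 7.6
0.086 0.085 0.0943 along -1.4 fz 8.5
0.09 0.089 0.0943 along -0.8 fz 8.1
0.094 0.093 0.0943 along -0.6 fz 7.8
0.098 0.097 0.0943 along -1.7 fz 7.8
0.102 0.101 0.0942 along -1.9 fz 8.0
0.106 0.105 0.0942 along -1.4 fz 7.7
0.11 0.1091 0.0943 along -0.7 fz 8.1
0.114 0.1118 0.0942 along -4.1 fz 7.9
0.118 0.1137 0.0941 along -5.4 fz 7.8
0.122 0.1137 0.0941 along -9.6 fz 10.4
0.126 0.1138 0.0941 along -15.6 fz 10.6
14.6417
```

View pics/t2.png

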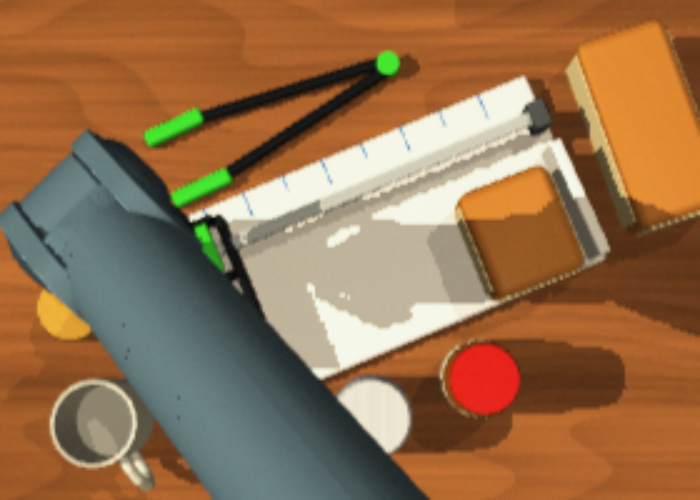

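The force rose sharply at 0.1137 m of travel, so the stop has hit the end of its travel. I'll lift straight up while keeping light pressure on the fin, then check.

```bash
python3 - <<'E'
from h import *
q=np.load("q.npy");th=np.radians(112.35);u=np.array([np.cos(th),np.sin(th),0])
c=np.array([.575,.0857,0])+.010*u
movel(c+.119*u+[0,0,.108],q,speed=.05)
movel(c+.111*u+[0,0,.14],q,speed=.08)
movel(c+.05*u+[0,0,.26],q,speed=.2)
im=read_camera("wrist");cv2.imwrite("pics/w3.png",im[:,:,::-1])
r=tip_of("wrist","release_top")[:1];a=onplane("wrist",r[0]["at"],.084);print(r,a.round(4))
g=green("wrist",r[0]["at"],.084,im);print(g,(g[2]-np.array([.574,.0864,.084]))@u)
move_ptp([.4,-.15,.35],q)
im=read_camera("top");cv2.imwrite("pics/t3.png",cv2.resize(im[100:300,120:400,::-1],None,fx=2.5,fy=2.5))
for n in("half_loaf","long_loaf","milk_can","jam_jar","mug","tongs","custard_tin"):
    for r in tip_of("top",n)[:1]:print(n,onplane("top",r["at"],0).round(3),round(r["confidence"],2))
print(read_time_s(),read_ft_force())
E
```

```text
[{'at': [254.3, 129.4], 'confidence': 0.82}] [0.5335 0.1881 0.084 ]
(((252.0, 130.5), (43.99999237060547, 38.99999237060547), 0.0), np.int32(1746), array([0.53171341, 0.18613499, 0.084     ])) 0.10832276364945244
half_loaf [ 0.555 -0.1    0.   ] 0.62
long_loaf [ 0.66  -0.219  0.   ] 0.64
milk_can [0.389 0.029 0.   ] 0.95
jam_jar [ 0.42  -0.067  0.   ] 0.7
mug [0.381 0.267 0.   ] 0.6
tongs [0.661 0.129 0.   ] 0.58
18.325 [ 0.05431632 -0.05575505  0.23610709]
```

View pics/w3.png

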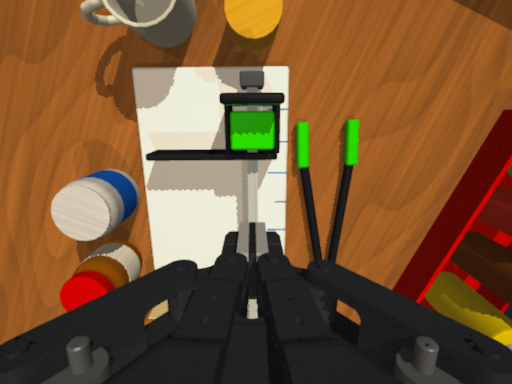

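View pics/t3.png

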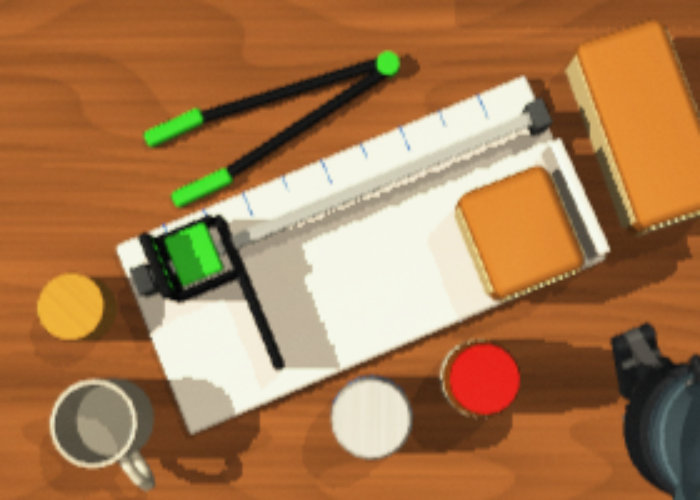

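The release is back up, the stop sits against the end block, and everything else is where it stood.

```bash
python3 -c "
from bench import *
print(sign_off())"
```

```text
the job is handed in; nothing more can be done
None
```

I pressed the release about 8.5 mm down and pushed the stop until it hit a hard end, about 108 mm from where it started. The fingers then came off, the last pictures show the release back up and the loose things where they stood, and I handed the job in at about 18 s (no verdict was returned).

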